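# Pack a breaker and snap the case shut

## Task

Stand the loose double-width breaker upright in the empty nest of the packing case, alongside the one already packed. Then swing the case's lid shut and press it fully down so that its tab catches behind the front rim and the lid stays closed by itself. Leave the slim breaker and everything else on the bench where it is, and the packed breaker in its nest.

Things in the scene. Friction and masses are not known exactly. Their poses are not given: they have to be found in the camera images.
- case: Grey plastic packing case, fixed to the bench, 121 mm (its x) by 157 mm (its y) by 86 mm high, walls 3.5 mm, open-topped. Origin at the centre of its underside. Lid hinge on its +x side, front wall on its -x side. Two low black nests side by side on its floor, at y = +32.5 mm (empty) and -32.5 mm (full): frames 90 mm (x) by 42 mm (y) inside, 20 mm deep, walls 4 mm.
- nest_free (a point): Centre of the floor of the empty nest, 4 mm above the bench; axes as the case's. A seated breaker has its origin here, its long axis along the case's x, either end forward. Beside it there is then 24 mm to the case's side wall and 28 mm to the packed breaker.
- nest_full (a point): Centre of the floor of the occupied nest, 4 mm above the bench.
- case_lid (a joint): Lid angle, 0 = shut flat on the rim, about 1.57 = straight up, starts at 1.75 to 2.1, leaning back away from the case. A spring in the hinge lifts the lid again (1 to 2 N at its free edge) unless the tab has caught; the last few mm need about 5 to 10 N over the tab.
- lid_hinge (a point): Middle of the lid's hinge axis: 60.5 mm from the case's centre towards its +x, 86 mm above the bench. The axis is parallel to the case's y.
- lid_edge (a point): Middle of the lid's free edge, on its outer face. The lid is a grey plate 159 mm wide, 128 mm from hinge to free edge, 4 mm thick, its underside on the hinge axis when shut; the outer face is up when shut.
- tab_tip (a point): End of the snap tab, a sprung grey tongue 70 mm wide and 24 mm long under the lid, square to it, 112 mm from the hinge axis. When caught it hangs just behind the front wall, about 24 mm below the rim.
- rim_front (a point): Middle of the inner edge of the top of the front wall, 86 mm above the bench. A small bead under this edge, 5 mm down, catches the tab.
- breaker: The loose double-width (two-pole) breaker to pack: light grey, 83 mm long (its x), 37 mm wide (its y), 71 mm high, 0.21 kg; upright on the bench. Origin at the centre of its underside. Full length up to 46 mm high; above that a middle part 45 mm long and 37 mm wide up to 63 mm, then small toggles. Grasp it across the 37 mm width, high up.
- packed_breaker: Identical double-width breaker already standing in the other nest; stays there. Origin at the centre of its underside.
- slim_breaker: Slim (one-pole) breaker, same shape but only 19 mm wide, upright on the bench; leave it. Origin at the centre of its underside.
- jar: Clear jar, 64 mm across, 70 mm high, standing at the back of the bench; leave it. Origin under its centre.
- pad_a: Reddish dome-shaped printing pad on a 44 mm square wooden block, 44 mm high, at the back; leave it.
- pad_b: Pale dome-shaped printing pad on a 48 mm square wooden block, 44 mm high, at the back; leave it.
- tape: Tape roll lying flat, 72 mm across, 18 mm high, at the left front of the bench; leave it.
Mind the look-alikes: they are no part of the job. Leave any green look-alike of the breaker alone.

How it is judged:
By the outcome, as a careful person would: the job done as asked, in the order asked, and still so for the second after the job is handed in, with the robot touching nothing.
It also fails if it takes over 58 s, if anything falls off the work surface, if the arm or the gripper's body presses on something with over 40 N, if the wrist force passes 120 N, or if a joint passes its speed limit or range.

## Robot

A 7-joint arm with a two-finger parallel gripper is mounted at the origin on a cart in front of the work surface, level with it; the furniture and walls round the work are solid. World frame = base frame: x ahead of the robot, y to its left, z up, the work surface at z = 0. Lengths are in m, angles in rad, forces in N, time in s.
With the tool pointing down it reaches from about 0.4 to 0.85 m from the base axis. Payload 4.5 kg.
Tool frame: the origin (TCP) lies at the very end of the fingers, on their centre line; the grasp point (between the pads) lies 19 mm behind it; z points along the fingers, y is the line along which they close (so a half turn about z gives the same grasp; the last joint's range is limited). The gripper opens to 88 mm and grips with 3 to 60 N. Pads are 18 mm wide; open, the fingers measure 123 mm over their backs; the gripper's body (75 mm by 187 mm) begins 45 mm behind the grasp point.
Start: joints at [-1.105, 0.689, -0.195, 1.565, 0.157, 0.902, -0.215], TCP at [0.262, 0.568, 0.202] pointing down, gripper open.
Joint ranges: [-3.01, 3.01], [-0.46, 2.08], [-1.47, 1.51], [0.13, 2.56], [-1, 4.14], [0.04, 2.09], [-2.66, 2.66]. Speed limits (rad/s): [2.57, 2.57, 3.14, 3.14, 3.14, 3.14, 3.14].

## Interface

Orientations are given as a unit quaternion [x, y, z, w].
In Python, from plant import r gives the robot as it stands. The module is installed in compiled form; this text tells all that it offers.
- The arm moves only by the shell command python3 -m pendant 'ROWS' [FORCE]. ROWS is JSON, one flat list of numbers, 7 for each row, row after row: the opening, from 0 (shut) to 1 (fully open), then the shift along the tool's x, y, z scaled (see below), then the turn, a rotation vector about the tool's x, y, z scaled (see below). A call has 1 to 12 rows; each row is the pose to reach, as a shift and turn from the pose commanded when the call began, along the tool's axes at that moment; what a row does not reach only later rows make up. The controller multiplies each number of a shift by 0.15 m and each number of a turn by pi/2 rad. A row lasts 1/10 s, in which the tool goes at most 50 mm and 8.59 degrees, less where a joint would pass 70% of its speed; a pose out of reach is approached as far as the arm can. A call with a number of a shift or a turn outside -1 to 1 is refused whole. A call with a gripper value outside its range is refused whole. The fingers move at their own pace and stop on an object; FORCE is the grip in N (left out, the last holds). Time passes only in rows, so rows that repeat a pose let the fingers close. It gives the time, the measured TCP pose, the force, the opening and the grip force at its end, in the units of the state.
- r.get_state(): the state, without advancing time (a new reading comes with each control period).
- r.snapshot(name): name is "side" or "top" or "wrist"; returns a dict with "img" (400x640x3 uint8, red, green, blue), "mtx" (3x3 intrinsics, pixels), "k1" (the pictures are not rectified: a ray, as slopes to the right and down, at radius r is drawn at 1 + k1 r^2 times it, then the intrinsics apply), "cam_to_world" (4x4, takes a point from camera to world coordinates). Camera axes: x right, y up, looking along -z (the intrinsics and any distortion apply to the point x, -y, -z); pixel columns grow to the right and rows downward; lengths in m; the calibration is good to about 2 mm. A picture is of the moment at which its call begins. There is no depth.
- r.finish_job(): hands the job in; it is judged then, once.
The state is a dict: "clock": time; "q": joint angles; "qd": joint speeds; "joint_torque": joint torques, N m; "tool_pos": TCP position; "eef_rot": TCP orientation; "contact_force": force on the tool from outside, world axes, zero at the start; "moment": the same for the moment, N m; "opening": opening from 0.0 (shut) to 1.0 (fully open); "finger_force": force on a finger pad.
Only numpy, scipy, OpenCV 4.12 (cv2) and the standard library are available. Lean on these libraries where they do the work, as an engineer would, in place of code of your own. Each camera call takes 0.05 s, during which the arm holds its last target. There are 200 camera calls.

## Working session

There is one attempt and no reset: what is moved stays moved. The work goes in short steps, Python scripts to look and compute and a shell command to move; the robot and the scene stay as the last step left them, time stands still between calls to the robot, and variables do not carry over. Pictures are saved under pics/ and viewed, at most 10 in all, crops included, and the job is handed in when it is done.

```bash
mkdir -p pics; cat > h.py <<'E'
import numpy as np, cv2, pickle
from scipy.spatial.transform import Rotation as R
def snap(r,name,f):
    s=r.snapshot(name); cv2.imwrite(f'pics/{f}.png',s['img'][:,:,::-1]); pickle.dump(s,open(f'pics/{f}.pkl','wb')); return s
def load(f): return pickle.load(open(f'pics/{f}.pkl','rb'))
def dist(s): return np.array([s['k1'],0,0,0,0.])
def ray(s,uv):
    p=cv2.undistortPoints(np.array([[uv]],float),s['mtx'],dist(s))[0,0]
    T=s['cam_to_world']; d=T[:3,:3]@[p[0],-p[1],-1]; return T[:3,3],d/np.linalg.norm(d)
def atz(s,uv,z): o,d=ray(s,uv); return o+d*(z-o[2])/d[2]
def tri(*a):
    A=np.zeros((3,3));b=np.zeros(3)
    for s,uv in a:
        o,d=ray(s,uv);P=np.eye(3)-np.outer(d,d);A+=P;b+=P@o
    x=np.linalg.solve(A,b)
    return x,[round(1000*float(np.linalg.norm((np.eye(3)-np.outer(d,d))@(x-o))),1) for o,d in (ray(*q) for q in a)]
def proj(s,X):
    X=np.atleast_2d(X);T=np.linalg.inv(s['cam_to_world']);c=X@T[:3,:3].T+T[:3,3]
    return cv2.projectPoints(np.c_[c[:,0],-c[:,1],-c[:,2]],np.zeros(3),np.zeros(3),s['mtx'],dist(s))[0][:,0]
def rows(st,pos,Rt=None):
    "scaled shift/turn from current tool pose"
    R0=R.from_quat(st['eef_rot']); d=R0.inv().apply(np.array(pos)-st['tool_pos'])/0.15
    t=np.zeros(3) if Rt is None else (R0.inv()*Rt).as_rotvec()/(np.pi/2)
    return d.round(3),t.round(3)
E
python3 - <<'E'
from h import *
from plant import r
for n in('top','side','wrist'): 
    s=snap(r,n,n+'0'); print(n,s['cam_to_world'].round(3).tolist(),s['k1'])
print(r.get_state())
im=[cv2.imread(f'pics/{n}0.png') for n in('top','side')]
E
```

```text
top [[-0.023, 0.996, -0.087, 0.447], [-1.0, -0.023, 0.003, 0.067], [0.001, 0.087, 0.996, 1.171], [0.0, 0.0, 0.0, 1.0]] -0.017980971997339182
side [[0.886, 0.25, -0.391, 0.067], [-0.464, 0.455, -0.76, -0.825], [-0.012, 0.855, 0.519, 0.701], [0.0, 0.0, 0.0, 1.0]] -0.13558123000339373
wrist [[0.419, -0.872, -0.254, 0.195], [0.908, 0.401, 0.119, 0.598], [-0.002, -0.28, 0.96, 0.384], [0.0, 0.0, 0.0, 1.0]] -0.05167941548815054
{'clock': 0.15, 'q': array([-1.10522414,  0.68978261, -0.19451654,  1.56608524,  0.15730612,
        0.9025101 , -0.21510057]), 'qd': array([-2.77729814e-04, -2.77508203e-03,  3.04003480e-04, -3.75066019e-03,
        1.19403666e-03, -2.98811281e-04, -3.29087577e-05]), 'joint_torque': array([-6.77000644e-04, -5.27860916e+01, -1.26847420e+00, -1.53586560e+01,
       -5.25844074e-02,  3.92356364e-03,  1.03709046e-04]), 'tool_pos': array([0.26137368, 0.56714198, 0.20160477]), 'eef_rot': array([ 2.14184778e-01,  9.76792912e-01, -6.91883219e-04, -9.22213776e-05]), 'contact_force': array([-0.09649287,  0.25320727, -0.21282023]), 'moment': array([-0.01551571,  0.00444208,  0.02715235]), 'finger_force': 0.0, 'opening': 1.0005695039009976}
```

View pics/top0.png

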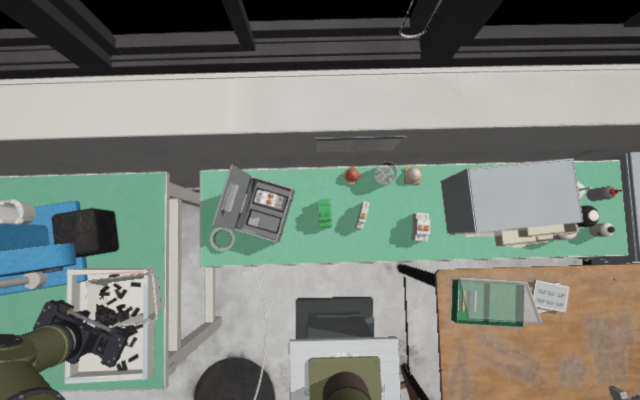

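View pics/side0.png

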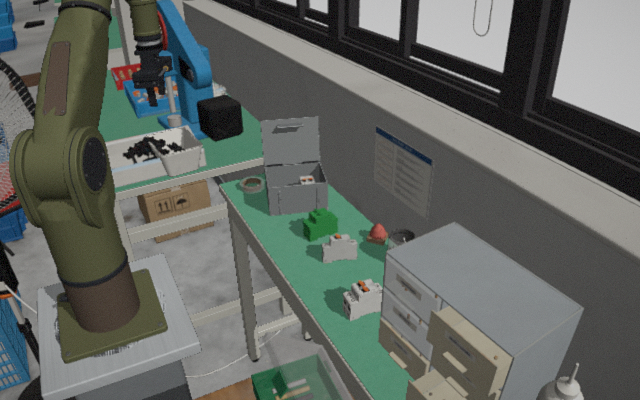

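Top view: the candidates for the breaker are green (324,213), slim white (363,215), wide light-grey (422,227), and packed (269,198). The one at (422,227) fits: it is loose, light grey and wide. The case is at about (260,208), with its lid to the left (towards world +y). The empty nest is at (264,222). I'll confirm with an enlarged crop.

```bash
python3 - <<'E'
import cv2,numpy as np
t=cv2.imread('pics/top0.png');s=cv2.imread('pics/side0.png')
f=lambda i,x,y,w,h,k:cv2.resize(i[y:y+h,x:x+w],None,fx=k,fy=k,interpolation=cv2.INTER_CUBIC)
a=np.hstack([f(t,210,160,100,90,5)[:,:,:],f(t,395,205,50,50,6)[:300]if 0 else cv2.copyMakeBorder(f(t,400,205,50,50,6),0,150,0,0,0)])
cv2.imwrite('pics/c1.png',a)
a=np.hstack([f(s,250,110,90,110,5),cv2.copyMakeBorder(f(s,335,270,55,55,6),0,220,0,0,0)])
cv2.imwrite('pics/c2.png',a)
E
```

```text
(no output)
```

View pics/c1.png

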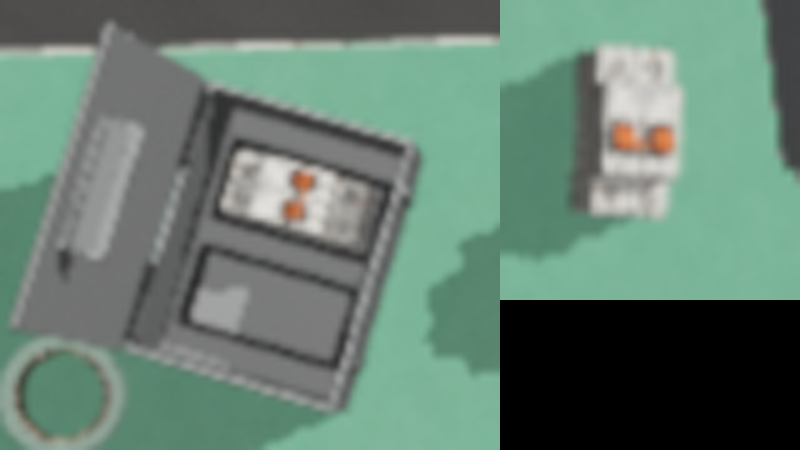

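View pics/c2.png

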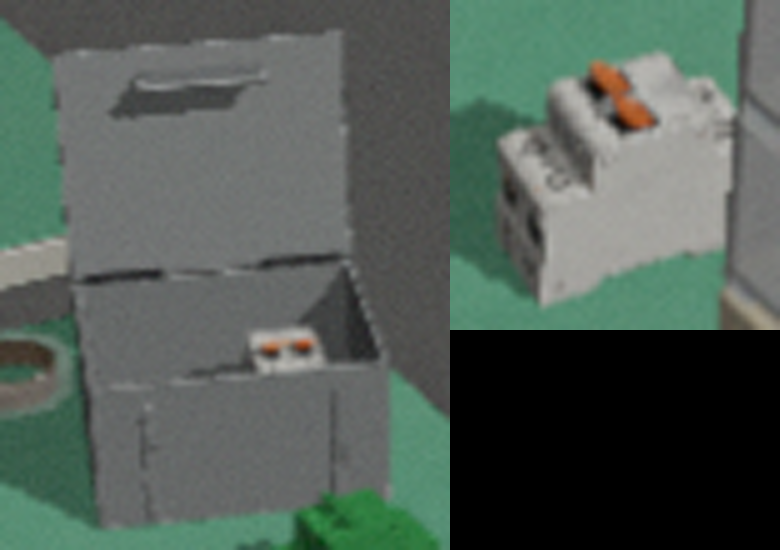

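c1/c2 confirm it: the wide breaker has two toggles, with its long axis roughly along world x. The case's empty nest is the one at the lower edge, nearer the robot. Next I'll triangulate and fit the models.

```bash
python3 - <<'E'
from h import *
from scipy.optimize import least_squares
t,s=load('top0'),load('side0')
T=lambda u,v:((u+.5)/5-.5+210,(v+.5)/5-.5+160)
S=lambda u,v:((u+.5)/5-.5+250,(v+.5)/5-.5+110)
TB=lambda u,v:((u-500+.5)/6-.5+400,(v+.5)/6-.5+205)
SB=lambda u,v:((u-450+.5)/6-.5+335,(v+.5)/6-.5+270)
def fit(obs,p0,nz):
    def f(p):
        o=[]
        for s_,X,uv in obs:
            c,n=np.cos(p[3]),np.sin(p[3])
            W=[p[0]+c*X[0]-n*X[1],p[1]+n*X[0]+c*X[1],p[2]+X[2]]
            o+=list(proj(s_,W)[0]-uv)
        return np.array(o)
    q=least_squares(f,p0); print(q.x.round(4),f(q.x).reshape(-1,2).round(1).tolist()); return q.x
print('rim fr lower',tri((t,T(340,408)),(s,S(83,385))),'fr upper',tri((t,T(415,148)),(s,S(383,363))),'hinge up',tri((t,T(212,88)),(s,S(345,262))))
a,b=.0605,.0785;h=.086
# case +x ~ world +y ; case +y ~ world -x
case=[(t,(-a,b,h),T(340,408)),(t,(-a,-b,h),T(415,148)),(t,(a,-b,h),T(212,88)),(t,(a,b,h),T(128,345)),
(s,(-a,b,h),S(83,385)),(s,(-a,-b,h),S(383,363)),(s,(-a,b,0),S(103,525)),(s,(a,-b,h),S(345,262))]
c=fit(case,[.5,.3,0,1.8],1)
ang=c[3];Rz=np.array([[np.cos(ang),-np.sin(ang)],[np.sin(ang),np.cos(ang)]])
print('nest free',c[:2]+Rz@[0,.0325],'full',c[:2]+Rz@[0,-.0325])
print('nestfree centre from pixels z=.024',atz(t,T(270,305),.024),'packed mid z.063',atz(t,T(298,195),.071))
l,w=.0415,.0185
br=[(t,(-l,-w,.046),TB(665,215)),(t,(-l,w,.046),TB(589,214)),(t,(l,-w,.046),TB(674,49)),(t,(l,w,.046),TB(597,47)),
(s,(-l,-w,.046),SB(545,203)),(s,(-l,w,.046),SB(500,138)),(s,(-l,-w,0),SB(545,303))]
print(tri((t,TB(665,215)),(s,SB(545,203))),tri((t,TB(589,214)),(s,SB(500,138))))
b_=fit(br,[.5,-.2,0,0],1)
# lid free edge
for n,p,q in(('near',T(12,325),S(58,55)),('far',T(110,25),S(342,33))):print('lid',n,tri((t,p),(s,q)))
for n,p in(('toggle',TB(643,138)),):print(atz(t,p,.068))
E
```

```text
rim fr lower (array([0.43686241, 0.17743508, 0.09045554]), [3.1, 3.1]) fr upper (array([0.58282285, 0.13295208, 0.08536862]), [0.1, 0.1]) hinge up (array([0.61936593, 0.24564008, 0.08474697]), [0.2, 0.2])
[5.2900e-01 2.1260e-01 1.0000e-03 1.2559e+00] [[-1.0, 1.5], [0.7, -0.9], [-0.2, -1.3], [-0.6, 1.4], [0.6, 0.9], [1.0, -0.4], [-1.2, 1.0], [0.8, -1.0]]
nest free [0.49808839 0.22271467] full [0.5598916  0.20258103]
nestfree centre from pixels z=.024 [0.50008812 0.22297533 0.024     ] packed mid z.063 [0.55942245 0.20013261 0.071     ]
(array([ 0.4315118 , -0.24573202,  0.045321  ]), [0.1, 0.1]) (array([ 0.43387842, -0.21038451,  0.04385718]), [1.0, 1.0])
[ 0.4733 -0.2319 -0.     -0.0769] [[0.6, 0.4], [0.3, -0.1], [-0.1, -0.9], [-0.1, -1.3], [-0.0, 0.4], [-0.8, -0.7], [-0.6, 0.6]]
lid near (array([0.48582073, 0.32388273, 0.20867635]), [1.2, 1.2])
lid far (array([0.63344239, 0.27512639, 0.20891062]), [1.3, 1.3])
[ 0.4680165  -0.23084556  0.068     ]
```

The fit is consistent: z is about 0 for both, and the breaker end measures 0.045 high. The case is at (0.529, 0.2126) with yaw 1.256, and the breaker at (0.473, -0.232) with yaw -0.077. Now I'll move towards the breaker.

```bash
A='[1,-0.99,-0.88,-0.23,0,0,0,1,-0.99,-0.88,-0.23,0,0,0,1,-0.99,-0.88,-0.23,0,0,0,1,-0.99,-0.88,-0.23,0,0,0,1,-0.99,-0.88,-0.23,0,0,0]'
python3 -m pendant '[1,-0.99,-0.88,-0.23,0,0,0,1,-0.99,-0.88,-0.23,0,0,0,1,-0.99,-0.88,-0.23,0,0,0,1,-0.99,-0.88,-0.23,0,0,0,1,-0.99,-0.88,-0.23,0,0,0]' 20
python3 -m pendant '[1,-0.99,-0.88,-0.23,0,0,0,1,-0.99,-0.88,-0.23,0,0,0,1,-0.99,-0.88,-0.23,0,0,0,1,-0.99,-0.88,-0.23,0,0,0,1,-0.99,-0.88,-0.23,0,0,0]'
python3 -m pendant '[1,-0.45,-0.77,0,0,0,0,1,-0.45,-0.77,0,0,0,0,1,-0.45,-0.77,0,0,0,0]'
python3 -m pendant '[1,-0.45,-0.77,0,0,0,0,1,-0.45,-0.77,0,0,0,0,1,-0.45,-0.77,0,0,0,0]'
python3 -m pendant '[1,-0.45,-0.77,0,0,0,0,1,-0.45,-0.77,0,0,0,0,1,-0.45,-0.77,0,0,0,0,1,-0.45,-0.77,0,0,0,0]'
cat > g.py <<'E'
import sys
from h import *
from plant import r
x,y,z,yaw=map(float,sys.argv[1:5]); st=r.get_state()
# tool y at angle yaw, z down
ty=np.array([np.cos(yaw),np.sin(yaw),0]);tz=np.array([0,0,-1.]);Rt=R.from_matrix(np.c_[np.cross(ty,tz),ty,tz])
print('q',st['q'].round(2),'t',round(st['clock'],2)); print(*rows(st,[x,y,z],Rt))
E
python3 g.py 0.473 -0.232 0.20 1.494
```

```text
clock: 0.65
tool_pos: [0.3455, 0.378, 0.2373]
eef_rot: [0.219, 0.976, -0.002, 0.002]
contact_force: [0.9, 0.2, -1.1]
opening: 0.999
finger_force: 0.0
clock: 1.15
tool_pos: [0.424, 0.1968, 0.2718]
eef_rot: [0.22, 0.975, -0.001, 0.001]
contact_force: [-0.0, 0.3, 0.1]
opening: 1.002
finger_force: 0.0
clock: 1.45
tool_pos: [0.4336, 0.0684, 0.271]
eef_rot: [0.215, 0.977, -0.0, -0.0]
contact_force: [-1.2, -0.1, 0.5]
opening: 0.993
finger_force: 0.0
clock: 1.75
tool_pos: [0.4469, -0.065, 0.271]
eef_rot: [0.215, 0.977, -0.0, 0.0]
contact_force: [0.3, 0.5, 0.5]
opening: 1.002
finger_force: 0.0
clock: 2.15
tool_pos: [0.4599, -0.2007, 0.2707]
eef_rot: [0.218, 0.976, -0.001, 0.0]
contact_force: [-0.2, -0.2, -0.1]
opening: 1.001
finger_force: 0.0
q [ 0.43  0.44 -0.18  1.84  0.1   0.87  1.34] t 2.15
[-0.167 -0.151  0.472] [-0.001  0.    -0.231]
```

```bash
python3 -m pendant '[1,-0.167,-0.151,0.4,0,0,-0.231,1,-0.167,-0.151,0.6,0,0,-0.231,1,-0.167,-0.151,0.8,0,0,-0.231,1,-0.167,-0.151,0.8,0,0,-0.231,1,-0.167,-0.151,0.8,0,0,-0.231]' 25
python3 -c "
from h import *;from plant import r
snap(r,'wrist','w1')"
python3 g.py 0.473 -0.232 0.033 1.494
```

```text
clock: 2.65
tool_pos: [0.4737, -0.2252, 0.1515]
eef_rot: [0.034, 0.999, 0.001, -0.0]
contact_force: [-0.1, 0.1, -0.1]
opening: 1.003
finger_force: 0.0
q [ 0.5   0.64 -0.24  1.92  0.24  0.61  1.62] t 2.7
[ 0.009 -0.042  0.796] [0.    0.001 0.005]
```

View pics/w1.png

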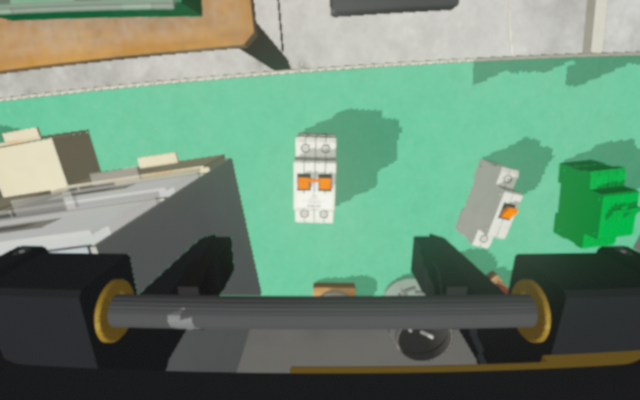

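Wrist view: the breaker is centred at (315,180). The cabinet's base edge runs from (232,158) to (260,295), close on the -y side, so I'll check its clearance to the gripper.

```bash
python3 - <<'E'
from h import *
w=load('w1');t,s=load('top0'),load('side0')
for uv in((232,158),(260,295),(245,225)):print(atz(w,uv,0))
for uv in((443.3,205),(447.5,235)):print('top',atz(t,uv,0))
# breaker body top corners z=.046/.063 in wrist
for uv,z in(((294,135),.046),((337,135),.046),((294,222),.046),((335,222),.046),((293,158),.063),((337,158),.063),((294,207),.063)):print(z,atz(w,uv,z).round(4))
E
```

```text
[ 4.51994466e-01 -3.16639355e-01 -5.55111512e-17]
[ 0.61478477 -0.30771495  0.        ]
[ 0.52627757 -0.31310932  0.        ]
top [ 0.53534368 -0.31207381  0.        ]
top [ 0.44554317 -0.320086    0.        ]
0.046 [ 0.4288 -0.2465  0.046 ]
0.046 [ 0.4314 -0.2092  0.046 ]
0.046 [ 0.5092 -0.2539  0.046 ]
0.046 [ 0.5118 -0.2156  0.046 ]
0.063 [ 0.4461 -0.2475  0.063 ]
0.063 [ 0.4486 -0.2109  0.063 ]
0.063 [ 0.4889 -0.2507  0.063 ]
```

The cabinet wall is at y≈-0.316, and the gripper body, ±94 mm in y, would touch it if centred on the breaker. I'll descend offset in +y, let the closing finger slide the breaker low down, then regrip it higher.

```bash
python3 g.py 0.468 -0.213 0.15 1.571;python3 -c "
from plant import r
s=r.get_state();print(s['contact_force'],s['moment'],s['tool_pos'])"
```

```text
q [ 0.5   0.64 -0.24  1.92  0.24  0.61  1.62] t 2.7
[0.049 0.082 0.016] [ 0.     0.001 -0.044]
[ 0.12266554 -0.30934081  0.03926974] [ 0.05232805 -0.01858037  0.0162709 ] [ 0.4744615  -0.22581131  0.15245536]
```

```bash
python3 -m pendant '[1,0.049,0.082,0,0,0,-0.044,1,0.049,0.082,0,0,0,-0.044,1,0.049,0.082,0,0,0,-0.044]' 8
python3 g.py 0.468 -0.213 0.018 1.571
```

```text
clock: 3.0
tool_pos: [0.4678, -0.2141, 0.1528]
eef_rot: [0.0, 1.0, -0.001, 0.002]
contact_force: [-0.5, -0.2, -0.6]
opening: 0.997
finger_force: 0.0
q [ 0.5   0.62 -0.25  1.95  0.26  0.6   1.64] t 3.0
[0.002 0.009 0.899] [-0.001  0.002 -0.001]
```

```bash
python3 -m pendant '[1,0,0.009,0.3,0,0,0,1,0,0.009,0.55,0,0,0,1,0,0.009,0.75,0,0,0,1,0,0.009,0.85,0,0,0,1,0,0.009,0.89,0,0,0,1,0,0.009,0.89,0,0,0]' 8
python3 -m pendant '[0.9,0,0,0,0,0,0,0.8,0,0,0,0,0,0,0.7,0,0,0,0,0,0,0.6,0,0,0,0,0,0,0.5,0,0,0,0,0,0,0.45,0,0,0,0,0,0,0.4,0,0,0,0,0,0,0.35,0,0,0,0,0,0,0.35,0,0,0,0,0,0]' 8
python3 g.py 0.468 -0.213 0.033 1.571
```

```text
clock: 3.6
tool_pos: [0.467, -0.2132, 0.0177]
eef_rot: [0.0, 1.0, -0.0, 0.0]
contact_force: [-0.8, 0.1, -0.5]
opening: 1.0
finger_force: 0.0
clock: 4.5
tool_pos: [0.4667, -0.2132, 0.0179]
eef_rot: [0.0, 1.0, -0.0, 0.0]
contact_force: [0.7, -1.4, 4.5]
opening: 0.45
finger_force: 8.7
q [ 0.41  0.86 -0.12  2.03  0.36  0.27  1.56] t 4.5
[-0.009  0.001 -0.101] [-0.  0. -0.]
```

```bash
python3 -m pendant '[0.6,0,0,0,0,0,0,0.6,0,0,0,0,0,0,0.6,0,0,0,0,0,0,0.6,0,0,-0.06,0,0,0,0.6,0,0,-0.1,0,0,0,0.6,0,0,-0.1,0,0,0]' 8
python3 -m pendant '[0.4,0,0,0,0,0,0,0.3,0,0,0,0,0,0,0.3,0,0,0,0,0,0,0.3,0,0,0,0,0,0,0.3,0,0,0,0,0,0,0.3,0,0,0,0,0,0]' 30
python3 g.py 0.468 -0.213 0.16 1.571
python3 -c "
from h import *;from plant import r
snap(r,'side','s2')
s=cv2.imread('pics/s2.png');cv2.imwrite('pics/s2c.png',cv2.resize(s[200:360,260:440],None,fx=3.5,fy=3.5,interpolation=2))"
```

```text
clock: 5.1
tool_pos: [0.4672, -0.2128, 0.0338]
eef_rot: [-0.0, 1.0, -0.0, 0.001]
contact_force: [0.1, 0.4, -0.2]
opening: 0.595
finger_force: 0.0
clock: 5.7
tool_pos: [0.4665, -0.2127, 0.0326]
eef_rot: [-0.0, 1.0, 0.0, -0.0]
contact_force: [0.3, -0.3, 0.8]
opening: 0.302
finger_force: 0.0
q [ 0.42  0.83 -0.14  2.03  0.35  0.31  1.56] t 5.7
[-0.01  -0.002 -0.849] [ 0. -0.  0.]
```

View pics/s2c.png

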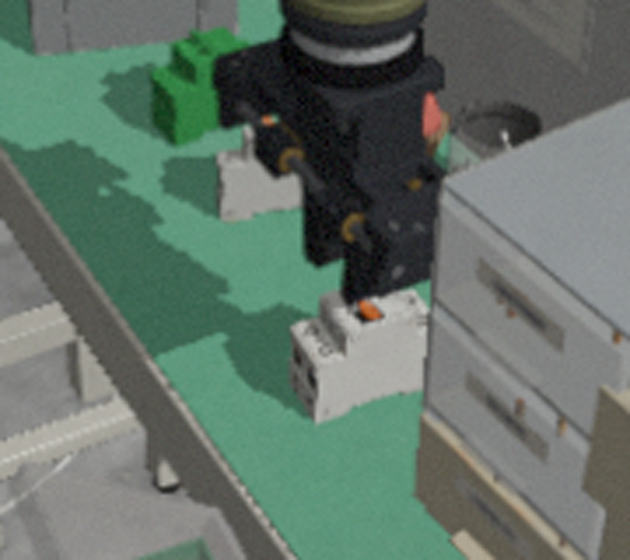

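```bash
python3 - <<'E'
from h import *
s=load('s2'); c=lambda X:((proj(s,X)-[260,200])*3.5).round(0).tolist()
print(c([[.467,-.213,.033],[.467,-.2317,.0],[.467,-.2317,.071],[.467,-.2262,.033],[.432,-.2477,0]]))
from plant import r
print(r.get_state()['tool_pos'],r.get_state()['opening'],r.get_state()['finger_force'])
E
```

```text
[[340.0, 322.0], [355.0, 383.0], [360.0, 291.0], [352.0, 336.0], [317.0, 422.0]]
[ 0.4664669  -0.21268923  0.03261221] 0.30357544251937923 0.0
```

```bash
python3 -c "
from h import *;from plant import r
snap(r,'wrist','w2');snap(r,'top','t2')
a=cv2.imread('pics/w2.png')[50:350,100:560];b=cv2.resize(cv2.imread('pics/t2.png')[185:260,380:465],None,fx=4,fy=4,interpolation=2)
cv2.imwrite('pics/m2.png',np.hstack([a,b]))"
```

```text
(no output)
```

View pics/m2.png

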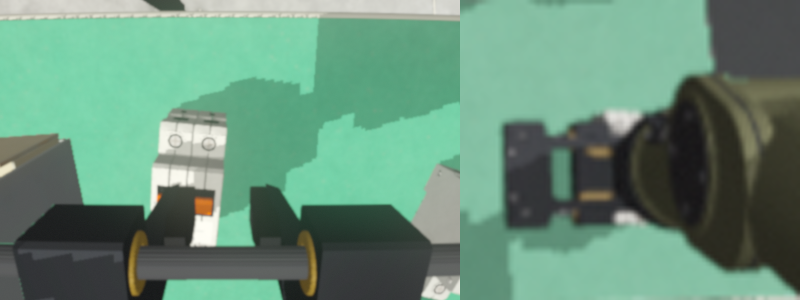

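```bash
python3 - <<'E'
from h import *
w=load('w1');p=np.array([.4745,-.2258,.1525])
print(proj(w,[p+[0,.044,0],p+[0,-.044,0]]).round())
w=load('w2');p=np.array([.4665,-.2127,.0326])
for h in(0,.019,.045): print((proj(w,[p+[0,.013,h],p+[0,-.013,h],p+[0,-.03,h]])-[100,50]).round().tolist())
q=[(x,y,z) for x in(.4325,.508) for y in(-.2502,-.2132) for z in(.046,)]
print('breaker@orig',(proj(w,q)-[100,50]).round().tolist())
for n,uv in(('L46',(160,122)),('R46',(227,122)),('L63',(153,160)),('R63',(222,163))):
  print(n,atz(w,np.array(uv)+[100,50],.046 if '46' in n else .063).round(4))
s=load('s2');print('side',((proj(s,[p+[0,-.013,0],p+[0,-.03,0],p+[0,.013,0],p+[0,.03,0]])-[260,200])*3.5).round().tolist())
E
```

```text
[[395. 224.]
 [248. 233.]]
[[244.0, 177.0], [200.0, 177.0], [172.0, 177.0]]
[[246.0, 190.0], [198.0, 190.0], [167.0, 190.0]]
[[250.0, 212.0], [194.0, 212.0], [158.0, 212.0]]
breaker@orig [[151.0, 126.0], [221.0, 126.0], [159.0, 250.0], [221.0, 250.0]]
L46 [ 0.4304 -0.2454  0.046 ]
R46 [ 0.4304 -0.2101  0.046 ]
L63 [ 0.4457 -0.2466  0.063 ]
R63 [ 0.4473 -0.2127  0.063 ]
side [[351.0, 336.0], [367.0, 354.0], [327.0, 309.0], [312.0, 292.0]]
```

The wrist and side views agree: the visible fingertips are about 36 mm above the stated TCP. The tips were therefore at about 0.07 m and only rocked the breaker's top, and the breaker is still upright in its original place. I'll raise, open, and go down 36 mm lower while watching the force.

```bash
python3 -m pendant '[0.3,0,0,-0.15,0,0,0,0.3,0,0,-0.27,0,0,0,1,0,0,-0.27,0,0,0,1,0,0,-0.27,0,0,0,1,0,0,-0.27,0,0,0,1,0,0,-0.27,0,0,0]' 8
python3 -m pendant '[1,0,0,0.2,0,0,0,1,0,0,0.35,0,0,0,1,0,0,0.42,0,0,0,1,0,0,0.48,0,0,0,1,0,0,0.48,0,0,0]'
python3 -m pendant '[1,0,0,0.05,0,0,0,1,0,0,0.1,0,0,0,1,0,0,0.1,0,0,0]'
python3 -c "
from h import *;from plant import r
snap(r,'side','s3');snap(r,'wrist','w3')
s=cv2.imread('pics/s3.png');w=cv2.imread('pics/w3.png')
cv2.imwrite('pics/m3.png',np.hstack([cv2.resize(s[230:330,310:420],None,fx=4,fy=4,interpolation=2),w[50:450-0,150:500][:400].copy()[:400] if 0 else cv2.copyMakeBorder(w[50:350,150:500],0,100,0,0,0)]))"
```

```text
clock: 6.45
tool_pos: [0.4659, -0.2125, 0.0724]
eef_rot: [-0.0, 1.0, 0.0, -0.001]
contact_force: [-0.1, 0.2, -0.2]
opening: 0.641
finger_force: 0.0
clock: 6.95
tool_pos: [0.4656, -0.2121, -0.0002]
eef_rot: [-0.0, 1.0, 0.001, -0.001]
contact_force: [0.9, 0.4, -0.1]
opening: 0.998
finger_force: 0.0
clock: 7.25
tool_pos: [0.466, -0.2124, -0.0148]
eef_rot: [-0.0, 1.0, 0.0, -0.001]
contact_force: [0.4, -0.0, 0.2]
opening: 1.0
finger_force: 0.0
```

View pics/m3.png

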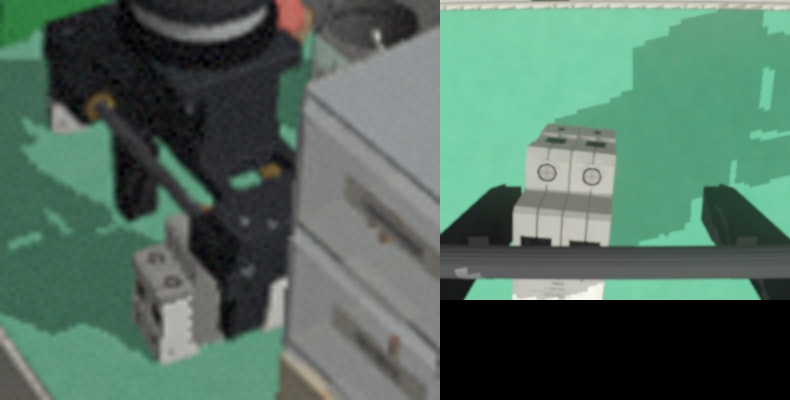

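Confirmed: at TCP z=-0.015 there is no contact and the fingers straddle the breaker. Now close.

```bash
python3 -c "
from h import *
s=load('s3')
for z in(.01,.02,.03): print(z,((proj(s,[[.457,-.274,z],[.475,-.274,z],[.457,-.256,z]])-[310,230])*4).round().tolist())"
python3 -m pendant '[0.9,0,0,0,0,0,0,0.8,0,0,0,0,0,0,0.7,0,0,0,0,0,0,0.6,0,0,0,0,0,0,0.5,0,0,0,0,0,0,0.45,0,0,0,0,0,0,0.4,0,0,0,0,0,0,0.35,0,0,0,0,0,0,0.3,0,0,0,0,0,0]' 8
python3 -m pendant '[0.55,0,0,0,0,0,0,0.55,0,0,0,0,0,0,0.55,0,0,-0.06,0,0,0,0.55,0,0,-0.08,0,0,0,0.55,0,0,-0.08,0,0,0]' 8
python3 -m pendant '[0.4,0,0,0,0,0,0,0.3,0,0,0,0,0,0,0.3,0,0,0,0,0,0,0.3,0,0,0,0,0,0]' 30
python3 -c "
from plant import r
print(r.get_state()['q'].round(2))"
```

```text
0.01 [[234.0, 364.0], [265.0, 351.0], [215.0, 341.0]]
0.02 [[235.0, 350.0], [267.0, 337.0], [216.0, 327.0]]
0.03 [[236.0, 335.0], [268.0, 322.0], [217.0, 312.0]]
clock: 8.25
tool_pos: [0.4667, -0.2132, -0.0136]
eef_rot: [0.0, 1.0, -0.0, 0.0]
contact_force: [0.6, -3.8, 3.3]
opening: 0.419
finger_force: 7.8
clock: 8.75
tool_pos: [0.4669, -0.2126, -0.0011]
eef_rot: [-0.0, 1.0, 0.0, 0.001]
contact_force: [-0.7, 0.1, -0.5]
opening: 0.549
finger_force: 0.0
clock: 9.15
tool_pos: [0.4665, -0.2129, -0.0018]
eef_rot: [-0.0, 1.0, -0.0, 0.0]
contact_force: [0.6, -0.9, 2.1]
opening: 0.413
finger_force: 29.3
[ 0.4   0.9  -0.1   2.04  0.37  0.23  1.55]
```

```bash
python3 -m pendant '[0.55,0,0,0,0,0,0,0.55,0,0,0,0,0,0,0.55,0,0,0.05,0,0,0,0.55,0,0,0.07,0,0,0,0.55,0,0,0.07,0,0,0]' 8
python3 -m pendant '[0.4,0,0,0,0,0,0,0.3,0,0,0,0,0,0,0.3,0,0,0,0,0,0,0.3,0,0,0,0,0,0]' 30
python3 -m pendant '[0.3,0,0,-0.2,0,0,0,0.3,0,0,-0.5,0,0,0,0.3,0,0,-0.8,0,0,0,0.3,0,0,-0.95,0,0,0,0.3,0,0,-0.95,0,0,0]'
python3 g.py 0.498 0.2227 0.135 2.827
```

```text
clock: 9.65
tool_pos: [0.466, -0.2125, -0.0131]
eef_rot: [-0.0, 1.0, 0.0, -0.001]
contact_force: [-0.5, 0.2, -0.2]
opening: 0.551
finger_force: 0.0
clock: 10.05
tool_pos: [0.4665, -0.2128, -0.0123]
eef_rot: [-0.0, 1.0, 0.0, -0.0]
contact_force: [0.4, -0.0, -2.9]
opening: 0.408
finger_force: 29.7
clock: 10.55
tool_pos: [0.4684, -0.2136, 0.1331]
eef_rot: [0.0, 1.0, -0.001, 0.003]
contact_force: [0.4, 0.0, -3.0]
opening: 0.408
finger_force: 29.7
q [ 0.49  0.66 -0.25  1.97  0.29  0.54  1.61] t 10.55
[-0.197  2.909 -0.018] [-0.004  0.002 -0.8  ]
```

```bash
python3 -m pendant '[0.3,-0.06,0.3,0,0,0,0,0.3,-0.06,0.63,0,0,0,0,0.3,-0.06,0.9,0,0,0,0,0.3,-0.06,0.97,0,0,0,0]'
python3 -m pendant '[0.3,-0.06,0.3,0,0,0,0,0.3,-0.06,0.63,0,0,0,0,0.3,-0.06,0.9,0,0,0,0,0.3,-0.06,0.97,0,0,0,0]'
python3 -m pendant '[0.3,-0.06,0.2,0,0,0,-0.09,0.3,-0.06,0.4,0,0,0,-0.18,0.3,-0.06,0.6,0,0,0,-0.27,0.3,-0.06,0.75,0,0,0,-0.36,0.3,-0.06,0.85,0,0,0,-0.45,0.3,-0.06,0.93,0,0,0,-0.54,0.3,-0.06,0.97,0,0,0,-0.63,0.3,-0.06,0.97,0,0,0,-0.72,0.3,-0.06,0.97,0,0,0,-0.8,0.3,-0.06,0.97,0,0,0,-0.8,0.3,-0.06,0.97,0,0,0,-0.8]'
python3 g.py 0.498 0.2227 0.06 2.827
python3 -c "
from h import *;from plant import r
snap(r,'wrist','w4');snap(r,'top','t4');snap(r,'side','s4')
w=cv2.imread('pics/w4.png');t=cv2.imread('pics/t4.png');s=cv2.imread('pics/s4.png')
f=lambda i:cv2.resize(i,(320,240),interpolation=2)
cv2.imwrite('pics/m4.png',np.vstack([cv2.copyMakeBorder(w[60:360],0,0,0,160,0) ,np.hstack([cv2.resize(t[160:250,205:325],(400,300),interpolation=2),cv2.resize(s[100:220,230:390],(400,300),interpolation=2)])]))"
```

```text
clock: 10.95
tool_pos: [0.4744, -0.0612, 0.1288]
eef_rot: [-0.004, 1.0, 0.002, -0.001]
contact_force: [-0.1, -0.2, -1.8]
opening: 0.404
finger_force: 29.7
clock: 11.35
tool_pos: [0.4837, 0.0839, 0.129]
eef_rot: [-0.004, 1.0, 0.001, -0.001]
contact_force: [-0.0, 0.3, -2.3]
opening: 0.404
finger_force: 29.7
clock: 12.45
tool_pos: [0.4932, 0.2223, 0.1291]
eef_rot: [-0.586, 0.81, -0.0, -0.001]
contact_force: [0.2, -0.2, -2.2]
opening: 0.404
finger_force: 29.7
q [-0.21  0.72 -0.5   1.88  0.53  0.68  1.79] t 12.45
[-0.014 -0.03   0.461] [ 0.001 -0.001 -0.002]
```

View pics/m4.png

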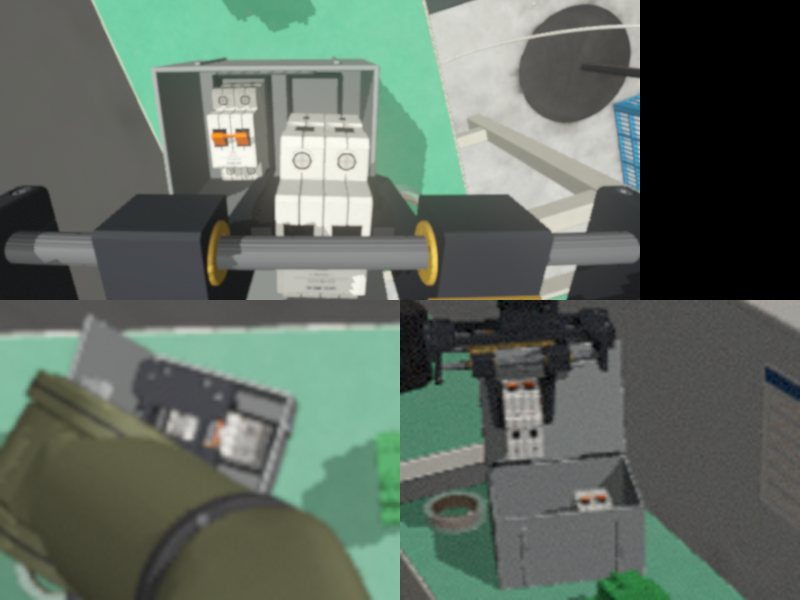

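The breaker hangs upright over the case; the packed one is at (235,135) in the wrist part. Now I'll measure the case and the held breaker in this same wrist picture to refine the fit.

```bash
python3 - <<'E'
from h import *
from plant import r
w=load('w4');st=r.get_state();g=cv2.GaussianBlur(cv2.cvtColor(w['img'],cv2.COLOR_RGB2GRAY),(3,3),0).astype(int)
print('col300',[(v,g[v,300]) for v in range(168,260,2)])
print('row220',[(u,g[220,u]) for u in list(range(262,290,2))+list(range(360,382,2))])
R0=R.from_quat(st['eef_rot']);p=st['tool_pos'];tx=R0.apply([1,0,0]);ty=R0.apply([0,1,0])
bz=p[2]+.0125
for o in(-.008,-.004,0):
    C=p+tx*o
    C[2]=bz
    P=[C+tx*a+ty*b+[0,0,z] for a,b,z in((.0415,.0185,0),(.0415,-.0185,0),(.0415,.0185,.046),(.0415,-.0185,.046),(.0225,.0185,.046),(.0225,.0185,.063),(.0225,-.0185,.063))]
    print(o,proj(w,P).round(1).tolist())
a=1.2559;c=np.array([.529,.2126]);Rz=np.array([[np.cos(a),-np.sin(a)],[np.sin(a),np.cos(a)]])
W=lambda x,y,z:np.r_[c+Rz@[x,y],z]
print('rim outer front',proj(w,[W(-.0605,-.0785,.086),W(-.0605,.0785,.086)]).round(1),'nest front in',proj(w,[W(-.045,.0115,.024),W(-.045,.0535,.024),W(-.045,.0115,.004),W(-.045,.0535,.004)]).round(1))
print('seen corners ->',[ (np.linalg.inv(Rz)@(atz(w,uv,.086)[:2]-c)).round(4) for uv in((154,129),(377,124))])
print('row150',[(u,g[150,u]) for u in range(264,380,3)]);print('col320',[(v,g[v,315]) for v in range(124,180,2)])
E
```

```text
col300 [(168, np.int64(148)), (170, np.int64(149)), (172, np.int64(159)), (174, np.int64(181)), (176, np.int64(187)), (178, np.int64(187)), (180, np.int64(194)), (182, np.int64(222)), (184, np.int64(225)), (186, np.int64(159)), (188, np.int64(101)), (190, np.int64(134)), (192, np.int64(177)), (194, np.int64(186)), (196, np.int64(211)), (198, np.int64(236)), (200, np.int64(240)), (202, np.int64(241)), (204, np.int64(241)), (206, np.int64(236)), (208, np.int64(232)), (210, np.int64(228)), (212, np.int64(185)), (214, np.int64(201)), (216, np.int64(218)), (218, np.int64(214)), (220, np.int64(208)), (222, np.int64(212)), (224, np.int64(216)), (226, np.int64(202)), (228, np.int64(178)), (230, np.int64(223)), (232, np.int64(232)), (234, np.int64(225)), (236, np.int64(223)), (238, np.int64(209)), (240, np.int64(182)), (242, np.int64(170)), (244, np.int64(166)), (246, np.int64(163)), (248, np.int64(164)), (250, np.int64(165)), (252, np.int64(167)), (254, np.int64(174)), (256, np.int64(198)), (258, np.int64(210))]
row220 [(262, np.int64(118)), (264, np.int64(118)), (266, np.int64(116)), (268, 
[... 1804 characters left out ...]
.int64(116)), (372, np.int64(142)), (375, np.int64(183)), (378, np.int64(152))]
col320 [(124, np.int64(140)), (126, np.int64(171)), (128, np.int64(178)), (130, np.int64(142)), (132, np.int64(97)), (134, np.int64(78)), (136, np.int64(81)), (138, np.int64(113)), (140, np.int64(142)), (142, np.int64(145)), (144, np.int64(145)), (146, np.int64(145)), (148, np.int64(146)), (150, np.int64(146)), (152, np.int64(146)), (154, np.int64(146)), (156, np.int64(146)), (158, np.int64(147)), (160, np.int64(147)), (162, np.int64(147)), (164, np.int64(147)), (166, np.int64(147)), (168, np.int64(147)), (170, np.int64(148)), (172, np.int64(154)), (174, np.int64(178)), (176, np.int64(187)), (178, np.int64(188))]
```

```bash
python3 g.py 0.4983 0.2200 0.0225 2.827
```

```text
q [-0.21  0.72 -0.5   1.88  0.53  0.68  1.8 ] t 12.6
[ 0.01  -0.038  0.716] [ 0.    -0.    -0.001]
```

```bash
python3 -m pendant '[0.3,0.01,-0.038,0.1,0,0,0,0.3,0.01,-0.038,0.3,0,0,0,0.3,0.01,-0.038,0.5,0,0,0,0.3,0.01,-0.038,0.65,0,0,0,0.3,0.01,-0.038,0.716,0,0,0,0.3,0.01,-0.038,0.716,0,0,0,0.3,0.01,-0.038,0.716,0,0,0]'
python3 -c "
from h import *;from plant import r
snap(r,'wrist','w5')
w=cv2.imread('pics/w5.png');st=r.get_state()
cv2.imwrite('pics/w5c.png',cv2.resize(w[60:260,160:400],None,fx=3,fy=3,interpolation=2))"
```

```text
clock: 13.3
tool_pos: [0.4988, 0.2209, 0.0231]
eef_rot: [-0.588, 0.809, -0.0, 0.0]
contact_force: [-0.1, 0.7, -2.1]
opening: 0.409
finger_force: 29.7
```

View pics/w5c.png

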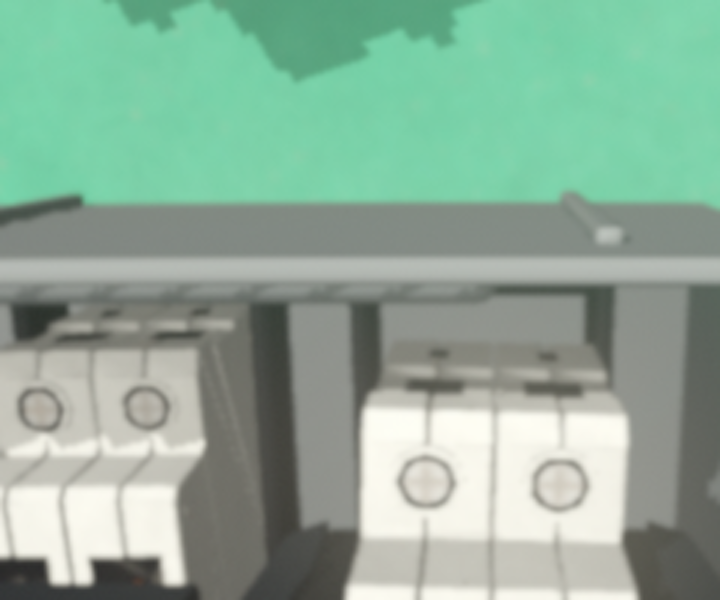

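Crop w5c: the nest floor strip lies between u=380 and 585 (centre 482), and the breaker's front bottom edge between 388 and 602 (centre 495) at row 345, so it sits slightly right. I'll convert that to mm.

```bash
python3 - <<'E'
from h import *
from plant import r
w=load('w5');st=r.get_state();F=lambda u,v:((u+.5)/3-.5+160,(v+.5)/3-.5+60)
a=1.2559;c=np.array([.529,.2126]);Rz=np.array([[np.cos(a),-np.sin(a)],[np.sin(a),np.cos(a)]])
cf=lambda P:(np.linalg.inv(Rz)@(P[:2]-c)*1000).round(1)
print('TCP',cf(st['tool_pos']))
bz=st['tool_pos'][2]+.0125;print('bz',bz)
for n,u,v,z in(('b botL',388,345,bz),('b botR',602,345,bz),('b topL',365,400,bz+.046),('b topR',627,400,bz+.046),('stepL',357,540,bz+.046),('stepR',625,540,bz+.046),
 ('nest floorL',380,330,.004),('floorR',585,330,.004),('outL',352,330,.024),('outR',612,330,.024),('nest front in',540,295,.024),
 ('rim in',400,282,.086),('rim out',400,258,.086),('packed stepR',203,450,.050),('packed topR',200,348,.050)):
    print(n,cf(atz(w,F(u,v),z)))
print('fit yaw vs tool', R.from_quat(st['eef_rot']).apply([0,1,0]))
E
```

```text
TCP [-1.3 31. ]
bz 0.03611400158878436
b botL [-35.7  14.2]
b botR [-35.7  51.9]
b topL [-38.7  15.7]
b topR [-38.7  50. ]
stepL [-18.8  14. ]
stepR [-18.9  50.5]
nest floorL [-31.7   9.3]
floorR [-31.7  52.1]
outL [-35.8   6.2]
outR [-35.9  55.2]
nest front in [-42.5  41.5]
rim in [-54.8  21. ]
rim out [-57.7  21.1]
packed stepR [-20.8 -16. ]
packed topR [-38.3 -15. ]
fit yaw vs tool [-0.95104846  0.30903968 -0.00113942]
```

```bash
python3 -m pendant '[0.3,0.011,-0.015,0,0,0,0,0.3,0.011,-0.015,0,0,0,0,0.3,0.011,-0.015,0.05,0,0,0,0.3,0.011,-0.015,0.09,0,0,0,0.3,0.011,-0.015,0.11,0,0,0,0.3,0.011,-0.015,0.11,0,0,0]'
python3 -m pendant '[0.3,0,0,0.02,0,0,0,0.3,0,0,0.04,0,0,0,0.3,0,0,0.06,0,0,0,0.3,0,0,0.06,0,0,0]'
```

```text
clock: 13.95
tool_pos: [0.4995, 0.2181, 0.0056]
eef_rot: [-0.588, 0.809, 0.0, -0.001]
contact_force: [0.7, 0.6, -3.2]
opening: 0.41
finger_force: 29.7
clock: 14.35
tool_pos: [0.4998, 0.2182, -0.0031]
eef_rot: [-0.588, 0.809, 0.0, -0.0]
contact_force: [-0.3, 0.2, -2.9]
opening: 0.408
finger_force: 29.7
```

It is inside the nest with no contact. Now lower it to the floor.

```bash
python3 -m pendant '[0.3,0,0,0.01,0,0,0,0.3,0,0,0.02,0,0,0,0.3,0,0,0.03,0,0,0,0.3,0,0,0.036,0,0,0,0.3,0,0,0.036,0,0,0]'
python3 -m pendant '[0.42,0,0,0,0,0,0,0.44,0,0,0,0,0,0,0.46,0,0,0,0,0,0,0.48,0,0,0,0,0,0,0.5,0,0,0,0,0,0,0.51,0,0,0,0,0,0,0.51,0,0,0,0,0,0]' 10
```

```text
clock: 14.85
tool_pos: [0.4999, 0.2183, -0.0082]
eef_rot: [-0.588, 0.809, 0.0, -0.0]
contact_force: [0.3, -0.4, -2.3]
opening: 0.404
finger_force: 29.7
clock: 15.55
tool_pos: [0.5001, 0.2183, -0.008]
eef_rot: [-0.588, 0.809, 0.0, 0.0]
contact_force: [-0.1, -0.3, -0.4]
opening: 0.505
finger_force: 0.0
```

```bash
python3 -m pendant '[0.51,0,0,-0.1,0,0,0,0.51,0,0,-0.3,0,0,0,0.51,0,0,-0.6,0,0,0,0.51,0,0,-0.9,0,0,0,0.51,0,0,-1,0,0,0,0.51,0,0,-1,0,0,0]'
cat > chk.py <<'E'
from h import *
from plant import r
a=1.2559;c=np.array([.529,.2126]);Rz=np.array([[np.cos(a),-np.sin(a)],[np.sin(a),np.cos(a)]])
cf=lambda P:np.r_[np.linalg.inv(Rz)@(P[:2]-c)*1000,P[2]*1000].round(1)
def blobs(s,lo=(5,120,90),hi=(18,255,255)):
    m=cv2.inRange(cv2.cvtColor(s['img'],cv2.COLOR_RGB2HSV),np.array(lo),np.array(hi))
    m=cv2.morphologyEx(m,cv2.MORPH_CLOSE,np.ones((9,9)))
    n,_,st,ce=cv2.connectedComponentsWithStats(m); return [(ce[i].round(1).tolist(),int(st[i,4])) for i in range(1,n) if st[i,4]>25]
E
python3 - <<'E'
from chk import *
s=snap(r,'wrist','w6');b=blobs(s)
for p,n in b: print(p,n,cf(atz(s,p,.073)))
E
python3 g.py 0.60 0.43 0.25 2.827
```

```text
clock: 16.15
tool_pos: [0.5016, 0.2192, 0.1444]
eef_rot: [-0.588, 0.809, -0.0, 0.003]
contact_force: [0.4, -0.0, -0.7]
opening: 0.511
finger_force: 0.0
[323.6, 190.9] 306 [-3.9 29.5 73. ]
[246.4, 191.7] 332 [ -3.1 -32.8  73. ]
q [-0.18  0.71 -0.52  1.86  0.52  0.71  1.82] t 16.2
[-1.548 -0.195 -0.714] [-0.001  0.001  0.   ]
```

The placed breaker matches the packed one: toggles level, spacing 62 mm, within the nest play. Now behind the lid with the fingers shut.

```bash
python3 -m pendant '[0.51,0,0,-0.3,0,0,0,0.2,0,0,-0.6,0,0,0,0,0,0,-0.72,0,0,0,0,0,0,-0.72,0,0,0,0,-0.3,-0.1,-0.72,0,0,0,0,-0.6,-0.2,-0.72,0,0,0,0,-0.85,-0.2,-0.72,0,0,0,0,-0.95,-0.2,-0.72,0,0,0,0,-0.95,-0.2,-0.72,0,0,0,0,-0.95,-0.2,-0.72,0,0,0]' 20
python3 - <<'E'
from chk import *
st=r.get_state();print('case',cf(st['tool_pos']),st['q'].round(2),r.get_state()['opening'])
for n,P in(('near',[0.48582073,0.32388273,0.20867635]),('far',[0.63344239,0.27512639,0.20891062])):print(cf(np.array(P)))
E
```

```text
clock: 17.2
tool_pos: [0.5717, 0.343, 0.2472]
eef_rot: [-0.588, 0.809, -0.001, -0.002]
contact_force: [-0.2, -0.0, 0.8]
opening: 0.003
finger_force: 0.0
case [ 1.372e+02 -2.000e-01  2.472e+02] [-0.33  0.75 -0.58  1.35  0.42  1.16  1.88] 0.0030191803905884915
[ 92.4  75.5 208.7]
[ 91.8 -79.9 208.9]
```

```bash
python3 -m pendant '[0,0,0,0.25,0,0,0,0,0,0,0.5,0,0,0,0,0,0,0.7,0,0,0,0,0,0,0.8,0,0,0,0,0,0,0.8,0,0,0]'
python3 -m pendant '[0,0.1,0,0,0,0,0,0,0.2,0,0,0,0,0,0,0.27,0,0,0,0,0,0,0.34,0,0,0,0,0,0,0.42,0,0,0,0,0,0,0.42,0,0,0,0,0]'
python3 - <<'E'
from chk import *
st=r.get_state();print('case',cf(st['tool_pos']),st['q'].round(2))
snap(r,'side','s7')
E
```

```text
clock: 17.7
tool_pos: [0.5715, 0.3418, 0.1275]
eef_rot: [-0.587, 0.809, -0.001, -0.003]
contact_force: [-0.5, -0.9, -0.4]
opening: 0.004
finger_force: 0.0
clock: 18.3
tool_pos: [0.5531, 0.2824, 0.1302]
eef_rot: [-0.587, 0.809, -0.001, -0.0]
contact_force: [-0.3, 0.0, -0.4]
opening: 0.006
finger_force: 0.0
case [ 73.8  -1.3 130.2] [-0.26  0.81 -0.53  1.63  0.52  0.84  1.82]
```

```bash
python3 -m pendant '[0,0.08,0,0,0,0,0,0,0.16,0,0,0,0,0,0,0.24,0,0,0,0,0,0,0.32,0,0,0,0,0,0,0.32,0,0,0,0,0]'
python3 - <<'E'
from chk import *
st=r.get_state();print('case',cf(st['tool_pos']),st['contact_force'].round(2))
s=snap(r,'wrist','w8')
# lid edge from wrist/side: project for candidate angles
b=r.snapshot('side');pickle.dump(b,open('pics/s8.pkl','wb'))
g=[cv2.cvtColor(x['img'],cv2.COLOR_RGB2GRAY).astype(int) for x in(load('side0'),b)]
W=lambda x,y,z:np.r_[c+Rz@[x,y],z]
for th in(1.83,1.5,1.3,1.1,1.0,.9):
    L=.128;e=lambda y:W(.0605-L*np.cos(th)+.002*np.sin(th),y,.086+L*np.sin(th)+.002*np.cos(th))
    p=proj(b,[e(.0795),e(-.0795)]);print(th,p.round().tolist())
# vertical profile through lid side part far from robot gripper (y=-.07)
p=proj(b,[W(.06,-.07,.086),W(.06,-.07,.086+.128)]).round();print(p)
u=int(p[0][0])
print([(v,int(g[0][v,u]),int(g[1][v,u])) for v in range(100,200,4)])
E
```

```text
clock: 18.85
tool_pos: [0.5377, 0.2358, 0.1297]
eef_rot: [-0.587, 0.81, -0.001, -0.001]
contact_force: [-0.2, -0.1, -0.3]
opening: 0.004
finger_force: 0.1
case [ 24.8  -1.1 129.7] [-0.18 -0.07 -0.26]
1.83 [[259.0, 120.0], [317.0, 116.0]]
1.5 [[260.0, 124.0], [320.0, 120.0]]
1.3 [[261.0, 130.0], [321.0, 125.0]]
1.1 [[262.0, 136.0], [323.0, 131.0]]
1.0 [[262.0, 140.0], [324.0, 135.0]]
0.9 [[262.0, 145.0], [324.0, 140.0]]
[[316. 162.]
 [316. 119.]]
[(100, 79, 35), (104, 80, 31), (108, 77, 22), (112, 76, 80), (116, 110, 88), (120, 114, 81), (124, 116, 84), (128, 112, 80), (132, 120, 83), (136, 118, 105), (140, 116, 64), (144, 116, 61), (148, 117, 61), (152, 115, 67), (156, 116, 62), (160, 85, 66), (164, 102, 105), (168, 67, 71), (172, 66, 66), (176, 67, 66), (180, 63, 66), (184, 106, 106), (188, 89, 96), (192, 78, 81), (196, 85, 85)]
```

The lid's lit free edge is now at about row 136 at column 316 in the side image, so θ≈1.0. It follows the finger, so I continue the arc.

```bash
python3 -m pendant '[0,0.08,0,0.02,0,0,0,0,0.15,0,0.05,0,0,0,0,0.22,0,0.09,0,0,0,0,0.27,0,0.15,0,0,0,0,0.33,0,0.22,0,0,0,0,0.38,0,0.287,0,0,0,0,0.41,0,0.34,0,0,0,0,0.43,0,0.38,0,0,0,0,0.43,0,0.38,0,0,0]'
python3 - <<'E'
from chk import *
st=r.get_state();print('case',cf(st['tool_pos']),st['contact_force'].round(2))
E
```

```text
clock: 19.85
tool_pos: [0.5176, 0.1766, 0.072]
eef_rot: [-0.588, 0.809, -0.0, -0.001]
contact_force: [0.5, 0.1, 0.6]
opening: 0.0
finger_force: 0.3
case [-37.8  -0.3  72. ] [0.55 0.07 0.6 ]
```

```bash
python3 -m pendant '[0,0.05,0,0.04,0,0,0,0,0.05,0,0.08,0,0,0,0,0.05,0,0.11,0,0,0,0,0.05,0,0.13,0,0,0,0,0.05,0,0.13,0,0,0]'
python3 -m pendant '[0,0,0,0.02,0,0,0,0,0,0,0.02,0,0,0]'
python3 -m pendant '[0,0,0,0.02,0,0,0,0,0,0,0.02,0,0,0]'
```

```text
clock: 20.35
tool_pos: [0.5161, 0.1698, 0.0539]
eef_rot: [-0.588, 0.809, -0.001, -0.0]
contact_force: [-1.0, -0.7, 7.2]
opening: 0.006
finger_force: 3.6
clock: 20.55
tool_pos: [0.5162, 0.1698, 0.0534]
eef_rot: [-0.588, 0.809, -0.002, 0.0]
contact_force: [-6.4, -3.4, 30.6]
opening: 0.003
finger_force: 15.4
clock: 20.75
tool_pos: [0.5164, 0.1698, 0.0529]
eef_rot: [-0.588, 0.809, -0.002, 0.001]
contact_force: [-10.7, -6.8, 54.8]
opening: 0.003
finger_force: 27.1
```

A solid stop (55 N): the lid seems shut. I'll back off and check that it stays.

```bash
python3 -m pendant '[0,0,0,-0.04,0,0,0,0,0,0,-0.08,0,0,0,0,0,0,-0.15,0,0,0]'
python3 -m pendant '[0,0,0,-0.5,0,0,0,0,0,0,-0.9,0,0,0,0,0,0,-0.9,0,0,0,0,0,0,-0.9,0,0,0,0,0,0,-0.9,0,0,0]'
python3 - <<'E'
from chk import *
st=r.get_state();print('case',cf(st['tool_pos']),st['contact_force'].round(2))
b=snap(r,'side','s9');s0=load('side0')
W=lambda x,y,z:np.r_[c+Rz@[x,y],z]
g=[cv2.cvtColor(x['img'],cv2.COLOR_RGB2GRAY).astype(int) for x in(s0,b)]
for y in(-.05,.0,.05):
    for th in(0,.1,.2):
        p=proj(b,[W(.0605-.128*np.cos(th),y,.086+.128*np.sin(th)),W(.0605-.128*np.cos(th)+.004*np.sin(th),y,.090+.128*np.sin(th))]).round(1);print(y,th,p.tolist())
    u=int(round(p[0][0]));print(u,[(v,int(g[0][v,u]),int(g[1][v,u])) for v in range(150,204,2)])
E
```

```text
clock: 21.05
tool_pos: [0.5154, 0.17, 0.0696]
eef_rot: [-0.588, 0.809, 0.0, -0.001]
contact_force: [-0.2, 0.3, -0.1]
opening: 0.006
finger_force: 0.0
clock: 21.55
tool_pos: [0.5161, 0.1702, 0.2051]
eef_rot: [-0.588, 0.809, -0.0, 0.0]
contact_force: [-0.1, -0.7, 0.4]
opening: 0.003
finger_force: 0.0
case [-44.3  -0.9 205.1] [-0.09 -0.73  0.35]
-0.05 0 [[316.9, 184.5], [316.8, 183.2]]
-0.05 0.1 [[316.8, 180.1], [316.7, 178.6]]
-0.05 0.2 [[316.6, 175.4], [316.5, 173.8]]
317 [(150, 115, 84), (152, 116, 80), (154, 116, 84), (156, 115, 81), (158, 114, 83), (160, 85, 92), (162, 83, 118), (164, 88, 117), (166, 69, 118), (168, 67, 119), (170, 66, 122), (172, 66, 119), (174, 65, 118), (176, 65, 119), (178, 67, 117), (180, 65, 119), (182, 92, 117), (184, 107, 74), (186, 105, 106), (188, 94, 99), (190, 94, 94), (192, 93, 90), (194, 92, 96), (196, 96, 96), (198, 91, 91), (200, 91, 90), (202, 94, 94)]
0.0 0 [[297.6, 186.3], [297.6, 185.0]]
0.0 0.1 [[297.4, 181.9], [297.3, 180.4]]
0.0 0.2 [[297.1, 177.1], [297.0, 175.6]]
297 [(150, 114, 76), (152, 114, 79), (154, 115, 79), (156, 113, 80), (158, 115
[... 249 characters left out ...]
, 107), (190, 104, 107), (192, 105, 106), (194, 105, 104), (196, 101, 103), (198, 104, 105), (200, 104, 105), (202, 103, 105)]
0.05 0 [[278.2, 188.2], [278.1, 186.8]]
0.05 0.1 [[277.9, 183.7], [277.8, 182.2]]
0.05 0.2 [[277.5, 179.0], [277.4, 177.4]]
278 [(150, 115, 108), (152, 113, 110), (154, 115, 167), (156, 117, 149), (158, 113, 147), (160, 114, 154), (162, 113, 146), (164, 44, 94), (166, 105, 116), (168, 102, 120), (170, 104, 116), (172, 101, 118), (174, 103, 121), (176, 104, 120), (178, 103, 108), (180, 101, 118), (182, 105, 120), (184, 101, 117), (186, 107, 124), (188, 106, 79), (190, 107, 109), (192, 99, 104), (194, 79, 84), (196, 88, 93), (198, 83, 83), (200, 77, 82), (202, 81, 84)]
```

```bash
python3 -m pendant '[0,0,0,0,0,0,0,0,0,0,0,0,0,0,0,0,0,0,0,0,0,0,0,0,0,0,0,0,0,0,0,0,0,0,0,0,0,0,0,0,0,0,0,0,0,0,0,0,0,0,0,0,0,0,0,0]' | head -1
python3 - <<'E'
from chk import *
b=snap(r,'side','s10');a=load('s9');d=cv2.absdiff(a['img'],b['img']).max(2)
print('change at lid',d[155:200,265:330].max(),'slim/green vs start',cv2.absdiff(load('side0')['img'],b['img']).max(2)[225:262,318:360].mean())
r.finish_job()
E
```

```text
clock: 22.4
change at lid 12 slim/green vs start 3.613899613899614
the job is handed in; nothing more can be done
```

The job is handed in at 22.4 s: the double-width breaker is upright in the free nest next to the packed one, and the lid is shut and stayed shut after the arm let go. The slim and green breakers did not move.

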